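# Unlock the barred power outlet and hang up its shackle

### The arm

A 6-joint arm with a two-finger parallel gripper is mounted at the origin on the work surface. World frame = base frame: x ahead of the robot, y to its left, z up, the work surface at z = 0. Lengths are in mm, angles in rad, forces in N, time in s.
With the tool pointing down it reaches from about 300 to 775 mm from the base axis. Payload 14.6 kg.
Tool frame: the origin (TCP) lies at the very end of the fingers, on their centre line; the grasp point (between the pads) lies 19 mm behind it; z points along the fingers, y is the line along which they close (so a half turn about z gives the same grasp; the last joint's range is limited). The gripper opens to 94 mm and grips with 3 to 60 N. Pads are 16 mm wide; open, the fingers measure 119 mm over their backs; the gripper's body (75 mm by 177 mm) begins 78 mm behind the grasp point.
Start: joints at [1.107, 0.3, 1.521, -0, 1.321, -0.067], TCP at [212.554, 507.257, 205.446] pointing down, gripper open.
Joint ranges: [-3.03, 3.03], [-0.79, 2.21], [0.23, 2.52], [-1.04, 4.18], [0, 3.07], [-2.55, 2.55]. Speed limits (rad/s): [2.22, 2.22, 2.57, 3.14, 3.14, 3.14].

### API

Orientations are given as [roll, pitch, yaw] about the fixed x, y, z axes, in that order (R = Rz(yaw) Ry(pitch) Rx(roll)).
In Python, from cell import manip, camera, get_calibration gives the robot as it stands. The module is installed in compiled form; this text tells all that it offers.
- The arm moves only by the tool jog_arm, never from a script. Its argument "plan" is one flat list of numbers, 6 for each row, row after row: the shift along the world's x, y, z in m, then the turn, a rotation vector about the world's x, y, z in degrees. A call has 1 to 20 rows; each row is the pose to reach, as a shift and turn from the pose commanded when the call began; what a row does not reach only later rows make up. A row lasts 1/10 s, in which the tool goes at most 50 mm and 8.59 degrees, less where a joint would pass 70% of its speed; a pose out of reach is approached as far as the arm can. A call with a gripper value outside its range is refused whole. "claw" is the finger opening in m, from 0 to 0.094, set as the call begins (left out, the last holds). The fingers move at their own pace and stop on an object; "force" is the grip in N (left out, the last holds). Time passes only in rows, so rows that repeat a pose let the fingers close. It gives the time, the measured TCP pose, the force, the opening and the grip force at its end, in the units of the state.
- manip.read_state(): the state, without advancing time (a new reading comes with each control period).
- camera(name): name is "scene" or "top" or "wrist"; returns (picture, depth): 400x640x3 uint8, red, green, blue; 400x640 float32, mm along the optical axis (not along the pixel's ray), 0 where there is no reading.
- get_calibration(name): a dict with "fx", "fy", "cx", "cy" (pixels), "origin" and "attitude" of the camera in the world. Camera axes: x right, y down, z forward; pixel columns grow to the right and rows downward; lengths in mm; the calibration is good to about 2 mm. A picture is of the moment at which its call begins: read the wrist's pose just before it. get_calibration takes no time and is no camera call; for the wrist camera it gives the pose at the moment of the call.
- manip.sign_off(): hands the job in; it is judged then, once.
The state is a dict: "clock": time; "joints": joint angles; "qd": joint speeds; "effort": joint torques, N m; "eef_pos": TCP position; "eef_rot": TCP orientation; "wrist_force": force on the tool from outside, world axes, zero at the start; "moment": the same for the moment, N m; "finger_gap": finger opening in mm; "finger_force": force on a finger pad.
Only numpy, scipy, OpenCV 4.12 (cv2) and the standard library are available. Lean on these libraries where they do the work, as an engineer would, in place of code of your own. Each camera call takes 0.05 s, during which the arm holds its last target. There are 200 camera calls.

### The job

The power outlet on the welding bench is barred by a steel shackle held in a two-dial lock. Seen from the robot's side, with the index marks towards you, turn the left dial to 3 and the right dial to 7, draw the freed shackle straight up out of the box and hang it by its eye on the peg of the stand, where it must come to hang still. Leave everything else on the bench where it is.

Things in the scene. Friction and masses are not known exactly. Their poses are not given: they have to be found in the camera images.
- lock_box: Grey steel outlet box fixed to the bench, 150 mm deep (its x), 370 wide (y), 50 high; two dials on top, white index marks on its -x side; a flap (80 x 42, 7 mm high) in the middle, which the shackle bars. Origin: centre of the underside, at bench height. +x points away from the robot (yaw within 0.2 rad), +y to the robot's left.
- dial_left (a joint): Left dial (the box's +y side): black disc 92 mm across, white numerals 0 to 9 near its rim, 36 deg apart, clockwise seen from above. The number set is the one at the index mark. Value in rad: 0 with 0 at the index, +0.6283 per number, growing as the dial turns counter-clockwise seen from above; stops at -0.15 and 5.9. Starts at 0.5 to 1.45, below its code 3 (1.885). Stays where left, no detents.
- dial_right (a joint): Right dial (the box's -y side), like the left: same disc, numerals, index mark, stops; 0.6283 rad per number, growing counter-clockwise seen from above. Starts at 4.85 to 5.7, above its code 7 (4.398). Both turn with light friction (0.05 N m).
- dial_left_grip (a point): On the left dial's axis, 82 mm above the bench; in the box's frame at x 0, y +112 mm. Here stands the dial's aluminium grip bar, 14 mm thick, about 60 mm long, from 60 to 101 mm above the bench. It turns with the dial; the bar lies along the point's x, its pointed end to -x, over numeral 0 (so at value 0 the point's axes are the box's).
- dial_right_grip (a point): The same point on the right dial, with the same grip bar; in the box's frame at x 0, y -112 mm.
- shackle: Loose steel shackle, about 0.35 kg, flat and upright: 14 mm thick (x), 124 wide over its out-turned feet (y), 114 high; legs at y +-35, bridge 82 wide, its top 60 above the feet. Origin: between the feet, on their underside, 12 mm above the bench at start, axes as the box's. Held down until both dials are within 8 deg of the code; then drawn straight up (3 mm play), clear of the box after 40 mm.
- shackle_eye (a point): Centre of the shackle's eye, 90 mm above its origin. Octagonal eye plate 48 mm wide (y), 48 high, 12 thick (x), straight upright flanks; the through-hole, along x, is 28 mm wide. It can be gripped from above across its flanks (fingers closing along y); the bridge's top is 30 mm below this point.
- peg_stand: Fixed dark steel stand: base plate 130 x 120 x 10 mm and a round bar of 12 mm that rises at its far side (x +42 mm) and bends at the top into a peg along the stand's -x (towards the robot, yaw within 0.3 rad), sloping up 15 deg to its tip. Nothing stands above the peg. Origin: on the bench under the peg's middle.
- peg_root (a point): On the peg's axis at the bend, 160 mm above the bench, 42 mm behind the stand's origin.
- peg_tip (a point): Centre of the peg's round tip (16 mm ball), 180 mm above the bench, 32 mm in front of the stand's origin. The peg is 77 mm long from root to tip and 12 mm thick.
- hammer: Bystander, loose, to be left alone: hammer lying on its side, 240 mm long. Origin: on its underside, near its middle.
- brush: Bystander, loose, to be left alone: hand brush, 200 mm long. Origin: on its underside, near its middle.
- wrench: Bystander, loose, to be left alone: steel wrench lying flat, 200 mm long. Origin: on its underside, near its middle.
- spray_can: Bystander, loose, to be left alone: standing spray can, 66 mm in diameter, 190 mm high. Origin: on its underside, near its middle.
- magnet: Bystander, loose, to be left alone: flat dark steel welding magnet, 80 x 80 x 22 mm. Origin: on its underside, near its middle.
- angle_iron: Bystander, loose, to be left alone: offcut of angle iron, 160 x 50 x 50 mm. Origin: on its underside, near its middle.
- mug: Bystander, loose, to be left alone: metal mug, 80 mm across, 90 mm high, with a handle. Origin: on its underside, near its middle.
Mind the look-alikes: they are no part of the job. What is meant by the shackle is not brown or purple, and is the larger of those in its own colour.

How it is judged (in metres and radians):
On the way, in this order (a step that is already met when the one before it is completed fails the run):
1. both dials set to their code numbers (left 3, right 7, nearest number within 0.25 rad), the shackle still in the box (value of joint dial_left between 1.635 and 2.135 rad and value of joint dial_right between 4.1482 and 4.6482 rad and z of shackle in the frame of lock_box below 0.03 m), for 0.2 s.
2. the shackle drawn up clear of the box (z of shackle in the frame of lock_box above 0.054 m), for 0.1 s.
At the end, for the whole second after the job is handed in: The shackle hangs at rest by its eye on the peg: eye centre between tip and root (stand x -36 to +42 mm), within 14 mm sideways of the peg, 140 to 185 mm above the bench, upright within 0.4 rad, carried by the stand, feet over 40 mm above the bench and clear of the box. Dials may stand anywhere (x of shackle_eye in the frame of peg_stand between -0.036 and 0.042 m and y of shackle_eye in the frame of peg_stand between -0.014 and 0.014 m and z of shackle_eye in the frame of peg_stand between 0.14 and 0.185 m and angle between shackle's own z axis and vertical below 0.4 rad and contact force between shackle and peg_stand above 0.3 N and contact force between shackle and lock_box below 0.2 N and height (world z) of shackle above 0.04 m and linear speed of shackle below 0.06 m/s and angular speed of shackle below 0.8 rad/s); the robot touches nothing.
It fails at once if a bystander is pushed more than 40 mm from its place (distance of any of hammer, brush, wrench, spray_can, magnet, angle_iron, mug from where it was at the start of the episode above 0.04 m).
It also fails if it takes over 64 s, if anything falls off the work surface, if the arm or the gripper's body presses on something with over 40 N, if the wrist force passes 120 N, or if a joint passes its speed limit or range.

## Working session

There is one attempt and no reset: what is moved stays moved. The work goes in short steps, Python scripts to look and compute and a tool call to move; the robot and the scene stay as the last step left them, time stands still between calls to the robot, and variables do not carry over. Pictures are saved under pics/ and viewed, at most 10 in all, crops included, and the job is handed in when it is done.

Besides the shell and the picture viewer there is one more tool, called after ">>>" by a JSON object that holds its "op" and its "data". jog_arm: Moves the arm, as the interface text tells. Its arguments: {"type":"object","properties":{"plan":{"type":"array"},"claw":{"type":"number"},"force":{"type":"number"}},"required":["plan"]}

```bash
mkdir -p pics
cat > h.py <<'E'
import numpy as np, cv2
from cell import manip, camera, get_calibration
from scipy.spatial.transform import Rotation as R
def snap(n,tag):
    c=get_calibration(n); p,d=camera(n); np.savez('pics/%s.npz'%tag,p=p,d=d,**{k:np.array(v) for k,v in c.items()}); cv2.imwrite('pics/%s.png'%tag,p[:,:,::-1]); return p,d,c
def load(tag):
    z=np.load('pics/%s.npz'%tag); return z['p'],z['d'],z
def att(c):
    a=np.array(c['attitude']); return a if a.shape==(3,3) else R.from_euler('xyz',a).as_matrix()
def px(c,u,v,d=None,z=None):
    r=att(c)@np.array([(u-c['cx'])/c['fx'],(v-c['cy'])/c['fy'],1.]); o=np.array(c['origin'])
    s=d if d is not None else (z-o[2])/r[2]
    return o+s*r
def crop(tag,x0,y0,x1,y1,k,out):
    p=cv2.imread('pics/%s.png'%tag)[y0:y1,x0:x1]; cv2.imwrite('pics/%s.png'%out,cv2.resize(p,None,fx=k,fy=k,interpolation=cv2.INTER_CUBIC))
E
python3 - <<'E'
from h import *
for n in('top','scene'):
    p,d,c=snap(n,n+'0'); print(n,{k:np.round(v,3).tolist() for k,v in c.items()})
print(manip.read_state()); print(get_calibration('wrist'))
E
```

```text
top {'fx': 503.395, 'fy': 503.395, 'cx': 325.246, 'cy': 195.331, 'origin': [305.754, 3.168, 1959.733], 'attitude': [-3.017, 0.002, -1.596]}
scene {'fx': 466.133, 'fy': 466.133, 'cx': 315.473, 'cy': 202.794, 'origin': [1392.116, 684.197, 1144.299], 'attitude': [-2.32, -0.015, 2.262]}
{'clock': 0.1, 'joints': array([ 1.10741255e+00,  3.00397418e-01,  1.52153390e+00, -1.42797555e-05,
        1.32069934e+00, -6.65900072e-02]), 'qd': array([-0.00053402, -0.00193346, -0.00276726, -0.00018254,  0.00037722,
       -0.00130439]), 'effort': array([ 2.09300859e-03, -5.32649732e+01, -3.53280544e+01,  7.09508755e-02,
        2.36222288e-02, -6.82614609e-05]), 'eef_pos': array([212.44736316, 507.05004896, 204.94670677]), 'eef_rot': array([-3.14055603e+00, -5.52685425e-05,  2.74480240e+00]), 'wrist_force': array([ 0.01094904,  0.2541399 , -0.51542736]), 'moment': array([ 0.03651699,  0.05959584, -0.00126444]), 'finger_force': 0.0, 'finger_gap': 93.82592199861574}
{'fx': 311.2879275972406, 'fy': 311.2879275972406, 'cx': 323.8414496727362, 'cy': 201.66458791415073, 'origin': array([148.16199075, 534.63222867, 383.88034849]), 'attitude': array([2.89189253e+00, 2.41582156e-03, 1.17354714e+00])}
```

View pics/top0.png

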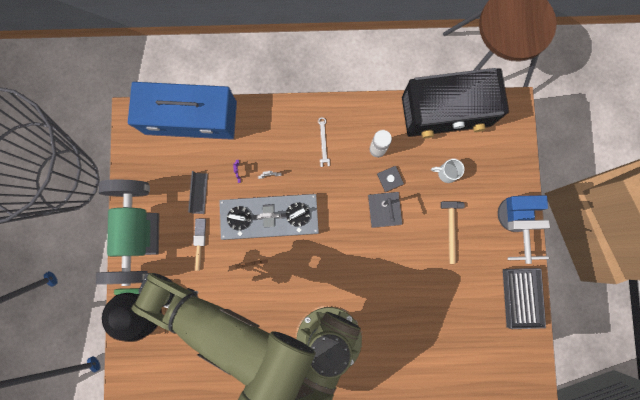

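View pics/scene0.png

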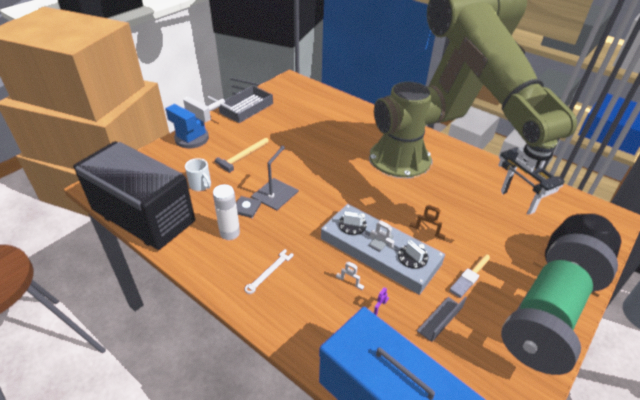

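The top view shows the box at about (270,216), its dials at (239,217) and (299,214), the shackle between them, and the stand at (385,210). The look-alikes stand loose nearby. I'll take an enlarged crop of the box and stand.

Run:
```python
from h import *
p,d,c=load('top0')
crop('top0',210,170,440,245,3.4,'c1')
# world map of points
v,u=np.mgrid[0:400,0:640]; 
A=att(c); r=np.stack([(u-c['cx'])/c['fx'],(v-c['cy'])/c['fy'],np.ones(u.shape)],-1)@A.T
W=np.array(c['origin'])+d[...,None]*r
# box top plane
m=(u>212)&(u<325)&(v>185)&(v<245)&(W[...,2]>38)&(W[...,2]<57)&(d>0)
pts=W[m][:,:2].astype(np.float32); print('box',m.sum(),cv2.minAreaRect(pts),np.median(W[m][:,2]))
m=(u>360)&(u<440)&(v>180)&(v<235)&(W[...,2]>100)&(d>0)
for uu,vv in zip(u[m],v[m]): print(uu,vv,W[vv,uu].round().astype(int).tolist(),end=';')
m=(u>365)&(u<405)&(v>188)&(v<230)&(W[...,2]>5)&(W[...,2]<16)&(d>0)
print('base',m.sum(),cv2.minAreaRect(W[m][:,:2].astype(np.float32)))
print('zbench',np.median(W[240:250,330:430,2]))
```

```text
box 2829 ((471.0382995605469, 220.2106170654297), (150.73878479003906, 371.4501647949219), 2.1600613594055176) 48.841672570367564
388 198 [516, -224, 160];389 198 [516, -228, 159];390 198 [516, -232, 159];387 199 [515, -223, 143];388 199 [513, -224, 160];389 199 [512, -227, 164];390 199 [512, -230, 168];386 200 [515, -223, 110];387 200 [511, -222, 145];388 200 [509, -224, 164];389 200 [509, -227, 162];390 200 [509, -231, 162];386 201 [511, -223, 110];387 201 [508, -223, 135];388 201 [506, -224, 159];389 201 [505, -227, 167];390 201 [505, -231, 161];391 201 [504, -233, 170];386 202 [507, -223, 110];387 202 [506, -225, 123];388 202 [502, -224, 162];389 202 [502, -227, 162];390 202 [501, -230, 165];391 202 [502, -235, 155];388 203 [499, -224, 158];389 203 [497, -226, 170];390 203 [497, -229, 171];391 203 [497, -233, 168];389 204 [494, -226, 166];390 204 [494, -230, 162];391 204 [493, -233, 169];389 205 [490, -226, 169];390 205 [491, -230, 163];391 205 [490, -233, 169];389 206 [487, -227, 162];390 206 [486, -229, 172];391 206 [486, -233, 167];389 207 [484, -227, 159];390 207 [483, -229, 
[... 743 characters left out ...]
 -228, 168];391 216 [450, -230, 179];392 216 [449, -232, 188];393 216 [450, -237, 178];391 217 [445, -229, 188];392 217 [445, -233, 186];393 217 [445, -236, 184];391 218 [442, -230, 180];392 218 [442, -232, 186];393 218 [442, -236, 185];394 218 [442, -240, 182];390 219 [439, -226, 176];391 219 [438, -229, 186];392 219 [438, -232, 189];393 219 [438, -236, 187];394 219 [437, -238, 196];391 220 [435, -229, 184];392 220 [435, -233, 182];393 220 [435, -237, 179];394 220 [435, -239, 186];391 221 [432, -230, 177];392 221 [432, -232, 182];393 221 [432, -237, 178];base 659 ((491.7623291015625, -230.59786987304688), (147.89608764648438, 156.9532012939453), 88.61902618408203)
zbench -2.0641110432591177
```

View pics/c1.png

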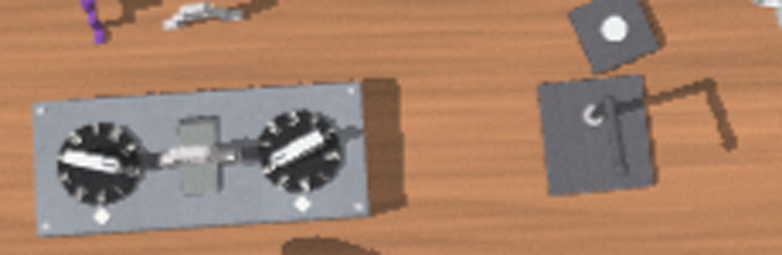

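The box centre is at about (471,220) with yaw near 2.2°. From the top crop, the left dial reads about 1.37 rad and the right about 5.2. The peg runs from roughly (515,-227) to (434,-233). I'll move above the box for a closer look.

>>> {"op": "jog_arm", "data": {"plan": [0.258, -0.282, 0.045, 0, 0, -74, 0.258, -0.282, 0.045, 0, 0, -74, 0.258, -0.282, 0.045, 0, 0, -74, 0.258, -0.282, 0.045, 0, 0, -74, 0.258, -0.282, 0.045, 0, 0, -74, 0.258, -0.282, 0.045, 0, 0, -74, 0.258, -0.282, 0.045, 0, 0, -74, 0.258, -0.282, 0.045, 0, 0, -74, 0.258, -0.282, 0.045, 0, 0, -74, 0.258, -0.282, 0.045, 0, 0, -74, 0.258, -0.282, 0.045, 0, 0, -74, 0.258, -0.282, 0.045, 0, 0, -74], "claw": 0.05, "force": 25}}

```text
clock: 1.3
eef_pos: [470.1, 225.8, 250.3]
eef_rot: [-3.141, 0.0, 1.457]
wrist_force: [-0.2, 0.4, -0.1]
finger_gap: 49.9
finger_force: 0.0
```

Run:
```python
from h import *
s=manip.read_state(); print(s['clock'],s['eef_pos'],s['eef_rot'])
p,d,c=snap('wrist','w1'); print({k:np.round(v,3).tolist() for k,v in c.items()})
v,u=np.mgrid[0:400,0:640]
A=att(c); r=np.stack([(u-c['cx'])/c['fx'],(v-c['cy'])/c['fy'],np.ones(u.shape)],-1)@A.T
W=np.array(c['origin'])+d[...,None]*r
in_=(abs(W[...,0]-471)<110)&(abs(W[...,1]-220)<220)&(d>0)
def mm(n,lo,hi,y0,y1,x0=370,x1=580):
    m=in_&(W[...,2]>lo)&(W[...,2]<hi)&(W[...,1]>y0)&(W[...,1]<y1)&(W[...,0]>x0)&(W[...,0]<x1)
    q=W[m][:,:2]; 
    if len(q)<10: print(n,len(q)); return
    e,V=np.linalg.eigh(np.cov(q.T)); a=np.degrees(np.arctan2(V[1,1],V[0,1]))
    print(n,len(q),'mean',q.mean(0).round(1),'rect',cv2.minAreaRect(q.astype(np.float32)),'pca',a.round(1),'z',np.median(W[m][:,2]).round(1), (u[m].mean(),v[m].mean()))
mm('box',40,55,0,420); mm('L',88,110,280,390); mm('R',88,110,60,150); mm('shackle',112,140,190,250); mm('sh2',60,140,150,290)
```

```text
1.3 [470.11255944 225.77250337 250.3250863 ] [-3.14132756e+00  1.35741089e-04  1.45661507e+00]
{'fx': 311.288, 'fy': 311.288, 'cx': 323.841, 'cy': 201.665, 'origin': [479.219, 296.242, 429.253], 'attitude': [2.892, -0.001, -0.115]}
box 19876 mean [468.5 271.2] rect ((472.56732177734375, 228.13705444335938), (150.476806640625, 348.68414306640625), 2.151075601577759) pca 86.6 z 49.7 (np.float64(316.6596900784866), np.float64(140.34916482189576))
L 861 mean [469.4 330.7] rect ((468.792236328125, 328.9122314453125), (60.36246871948242, 14.030935287475586), 77.05740356445312) pca 77.1 z 100.4 (np.float64(309.67363530778164), np.float64(87.87572590011614))
R 540 mean [475.5 112.4] rect ((476.65875244140625, 106.86811828613281), (14.290985107421875, 59.15755081176758), 27.57889747619629) pca 120.3 z 100.6 (np.float64(338.11296296296297), np.float64(283.30555555555554))
shackle 556 mean [472.9 219.6] rect ((472.93011474609375, 217.47007751464844), (11.979127883911133, 48.881832122802734), 2.073647975921631) pca 92.1 z 125.5 (np.float64(325.8273381294964), np.float64(200.71043165467626))
sh2 865 mean [472.5 230.2] rect ((469.7709655761719, 220.21937561035156), (140.00430297851562, 35.034446716308594), 89.00202178955078) pca 93.6 z 122.3 (np.float64(324.3514450867052), np.float64(188.03121387283238))
```

View pics/w1.png

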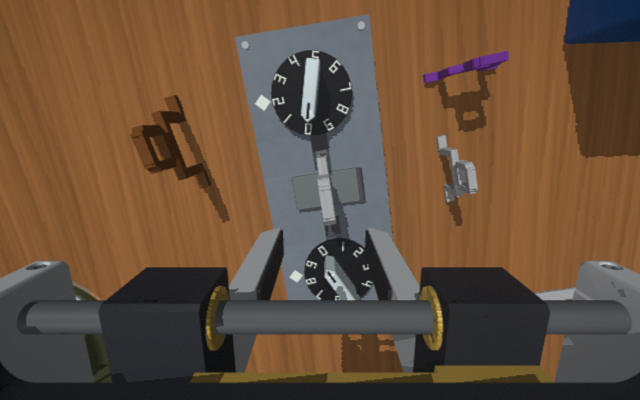

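The wrist view agrees: the left index is at about 2 and the right at about 8. The left bar is at 77° in the world and the right at 118°, with box yaw 2.1°. I'll go onto the left dial.

>>> {"op": "jog_arm", "data": {"plan": [-0.002, 0.104, 0, 0, 0, -6, -0.002, 0.104, 0, 0, 0, -6, -0.002, 0.104, 0, 0, 0, -6, -0.002, 0.104, -0.05, 0, 0, -6, -0.002, 0.104, -0.1, 0, 0, -6, -0.002, 0.104, -0.14, 0, 0, -6, -0.002, 0.104, -0.165, 0, 0, -6, -0.002, 0.104, -0.182, 0, 0, -6, -0.002, 0.104, -0.182, 0, 0, -6, -0.002, 0.104, -0.182, 0, 0, -6]}}

```text
clock: 2.35
eef_pos: [468.6, 329.4, 69.1]
eef_rot: [3.141, -0.0, 1.35]
wrist_force: [-0.5, 0.1, 0.2]
finger_gap: 50.2
finger_force: 0.0
```

>>> {"op": "jog_arm", "data": {"plan": [0, 0, 0, 0, 0, 0, 0, 0, 0, 0, 0, 0, 0, 0, 0, 0, 0, 0, 0, 0, 0, 0, 0, 0, 0, 0, 0, 0, 0, 0, 0, 0, 0, 0, 0, 0], "claw": 0.0, "force": 15}}

```text
clock: 2.95
eef_pos: [467.7, 329.5, 68.6]
eef_rot: [-3.14, 0.0, 1.349]
wrist_force: [-7.3, 0.5, 5.7]
finger_gap: 13.5
finger_force: 15.0
```

>>> {"op": "jog_arm", "data": {"plan": [-0.0007, 0, 0, 0, 0, 7, -0.001, 0, 0, 0, 0, 14, -0.001, 0, 0, 0, 0, 21, -0.001, 0, 0, 0, 0, 28, -0.001, 0, 0, 0, 0, 33, -0.001, 0, 0, 0, 0, 33, -0.001, 0, 0, 0, 0, 33]}}

```text
clock: 3.65
eef_pos: [467.8, 329.5, 68.7]
eef_rot: [3.141, -0.0, 1.922]
wrist_force: [0.3, 2.8, 0.5]
finger_gap: 13.8
finger_force: 15.0
```

>>> {"op": "jog_arm", "data": {"plan": [0, 0, 0, 0, 0, 0, 0, 0, 0, 0, 0, 0, 0, 0, 0, 0, 0, 0, 0, 0, 0.03, 0, 0, 0, 0, 0, 0.07, 0, 0, 0, 0, 0, 0.11, 0, 0, 0, 0, 0, 0.11, 0, 0, 0], "claw": 0.05}}

```text
clock: 4.35
eef_pos: [469.2, 330.3, 183.9]
eef_rot: [3.133, -0.002, 1.924]
wrist_force: [-0.6, -0.3, -0.5]
finger_gap: 50.0
finger_force: 0.0
```

Run:
```python
from h import *
s=manip.read_state(); print(s['clock'],s['eef_pos'],s['eef_rot'])
p,d,c=snap('wrist','w2')
v,u=np.mgrid[0:400,0:640]
A=att(c); r=np.stack([(u-c['cx'])/c['fx'],(v-c['cy'])/c['fy'],np.ones(u.shape)],-1)@A.T
W=np.array(c['origin'])+d[...,None]*r
for n,x,y,z0,z1 in(('L',468.8,329.4,88,110),('R',477,105.6,88,110),('S',472.9,217.5,112,140)):
    m=(np.hypot(W[...,0]-x,W[...,1]-y)<35)&(W[...,2]>z0)&(W[...,2]<z1)&(d>0); q=W[m][:,:2]
    if len(q)>10: print(n,len(q),cv2.minAreaRect(q.astype(np.float32)))
```

```text
4.35 [469.19138279 330.2544605  183.9450042 ] [ 3.13336900e+00 -1.62386288e-03  1.92399843e+00]
L 1039 ((468.83544921875, 328.6498718261719), (13.855502128601074, 61.329139709472656), 19.879867553710938)
S 240 ((472.7746887207031, 217.55780029296875), (12.103851318359375, 49.82364273071289), 2.1145129203796387)
```

>>> {"op": "jog_arm", "data": {"plan": [0.009, -0.05, 0, 0, 0, 4, 0.009, -0.1, 0, 0, 0, 7.5, 0.009, -0.15, 0, 0, 0, 7.5, 0.009, -0.2, 0, 0, 0, 7.5, 0.009, -0.2235, 0, 0, 0, 7.5, 0.009, -0.2235, 0, 0, 0, 7.5, 0.009, -0.2235, -0.04, 0, 0, 7.5, 0.009, -0.2235, -0.07, 0, 0, 7.5, 0.009, -0.2235, -0.095, 0, 0, 7.5, 0.009, -0.2235, -0.11, 0, 0, 7.5, 0.009, -0.2235, -0.11, 0, 0, 7.5, 0.009, -0.2235, -0.11, 0, 0, 7.5]}}

```text
clock: 5.6
eef_pos: [476.4, 106.2, 68.3]
eef_rot: [-3.141, -0.0, 2.056]
wrist_force: [-0.1, -0.5, 0.5]
finger_gap: 50.0
finger_force: 0.0
```

>>> {"op": "jog_arm", "data": {"plan": [0, 0, 0, 0, 0, 0, 0, 0, 0, 0, 0, 0, 0, 0, 0, 0, 0, 0, 0, 0, 0, 0, 0, 0, 0, 0, 0, 0, 0, 0, 0, 0, 0, 0, 0, 0], "claw": 0.0}}

```text
clock: 6.2
eef_pos: [476.2, 105.5, 68.6]
eef_rot: [-3.141, 0.0, 2.055]
wrist_force: [-4.5, -2.7, 5.3]
finger_gap: 14.1
finger_force: 15.0
```

>>> {"op": "jog_arm", "data": {"plan": [0, 0, 0, 0, 0, -8, 0, 0, 0, 0, 0, -16, 0, 0, 0, 0, 0, -24, 0, 0, 0, 0, 0, -32, 0, 0, 0, 0, 0, -40, 0, 0, 0, 0, 0, -43.7, 0, 0, 0, 0, 0, -43.7, 0, 0, 0, 0, 0, -43.7]}}

```text
clock: 7.0
eef_pos: [476.0, 105.5, 68.6]
eef_rot: [-3.14, 0.001, 1.292]
wrist_force: [-6.3, -2.7, 7.1]
finger_gap: 14.1
finger_force: 15.0
```

>>> {"op": "jog_arm", "data": {"plan": [0, 0, 0, 0, 0, 0, 0, 0, 0, 0, 0, 0, 0, 0, 0, 0, 0, 0, 0, 0, 0.03, 0, 0, 0, 0, 0, 0.07, 0, 0, 0, 0, 0, 0.11, 0, 0, 0, 0, 0, 0.11, 0, 0, 0, 0, 0, 0.11, 0, 0, 0], "claw": 0.05}}

```text
clock: 7.8
eef_pos: [476.7, 105.8, 178.6]
eef_rot: [3.14, -0.001, 1.293]
wrist_force: [-0.6, 0.2, -0.1]
finger_gap: 49.5
finger_force: 0.0
```

Run:
```python
from h import *
s=manip.read_state(); print(s['clock'],s['eef_pos'],s['eef_rot'])
p,d,c=snap('wrist','w3')
v,u=np.mgrid[0:400,0:640]
A=att(c); r=np.stack([(u-c['cx'])/c['fx'],(v-c['cy'])/c['fy'],np.ones(u.shape)],-1)@A.T
W=np.array(c['origin'])+d[...,None]*r
for n,x,y,z0,z1 in(('L',468.8,329.4,88,110),('R',477,105.6,88,110),('S',472.9,217.5,112,140)):
    m=(np.hypot(W[...,0]-x,W[...,1]-y)<35)&(W[...,2]>z0)&(W[...,2]<z1)&(d>0); q=W[m][:,:2]
    if len(q)>10: print(n,len(q),cv2.minAreaRect(q.astype(np.float32)))
```

```text
7.8 [476.69727498 105.80293036 178.59900838] [ 3.14049546e+00 -5.16787885e-04  1.29272785e+00]
R 1057 ((477.20220947265625, 106.41047668457031), (60.044490814208984, 13.256117820739746), 74.1458740234375)
S 1330 ((473.08038330078125, 217.3028564453125), (12.151747703552246, 48.8836784362793), 2.038440465927124)
```

Both dials are on code. Next is the shackle eye.

>>> {"op": "jog_arm", "data": {"plan": [-0.0035, 0.03, 0.01, 0, 0, -8, -0.0035, 0.06, 0.01, 0, 0, -16, -0.0035, 0.09, 0.01, 0, 0, -24, -0.0035, 0.1117, 0.01, 0, 0, -32, -0.0035, 0.1117, 0.01, 0, 0, -40, -0.0035, 0.1117, 0.01, 0, 0, -48, -0.0035, 0.1117, 0.01, 0, 0, -56, -0.0035, 0.1117, 0.01, 0, 0, -64, -0.0035, 0.1117, 0.01, 0, 0, -72, -0.0035, 0.1117, 0.01, 0, 0, -72, -0.0035, 0.1117, -0.03, 0, 0, -72, -0.0035, 0.1117, -0.06, 0, 0, -72, -0.0035, 0.1117, -0.08, 0, 0, -72, -0.0035, 0.1117, -0.095, 0, 0, -72, -0.0035, 0.1117, -0.095, 0, 0, -72, -0.0035, 0.1117, -0.095, 0, 0, -72], "claw": 0.07}}

```text
clock: 9.45
eef_pos: [472.9, 217.4, 83.3]
eef_rot: [3.141, 0.001, 0.038]
wrist_force: [0.2, 0.1, 0.7]
finger_gap: 69.8
finger_force: 0.0
```

>>> {"op": "jog_arm", "data": {"plan": [0, 0, 0, 0, 0, 0, 0, 0, 0, 0, 0, 0, 0, 0, 0, 0, 0, 0, 0, 0, 0, 0, 0, 0, 0, 0, 0, 0, 0, 0, 0, 0, 0, 0, 0, 0], "claw": 0.03, "force": 40}}

```text
clock: 10.05
eef_pos: [473.3, 217.6, 83.9]
eef_rot: [-3.141, -0.001, 0.036]
wrist_force: [-0.8, 0.1, 5.7]
finger_gap: 47.6
finger_force: 40.0
```

>>> {"op": "jog_arm", "data": {"plan": [0, 0, 0.005, 0, 0, 0, 0, 0, 0.012, 0, 0, 0, 0, 0, 0.02, 0, 0, 0, 0, 0, 0.03, 0, 0, 0, 0, 0, 0.04, 0, 0, 0, 0, 0, 0.055, 0, 0, 0, 0, 0, 0.075, 0, 0, 0, 0, 0, 0.1, 0, 0, 0, 0, 0, 0.13, 0, 0, 0, 0, 0, 0.16, 0, 0, 0, 0, 0, 0.16, 0, 0, 0, 0, 0, 0.16, 0, 0, 0]}}

```text
clock: 11.25
eef_pos: [472.9, 217.4, 243.0]
eef_rot: [-3.142, -0.0, 0.036]
wrist_force: [-0.3, -0.6, -5.2]
finger_gap: 47.5
finger_force: 40.0
```

>>> {"op": "jog_arm", "data": {"plan": [-0.03, -0.02, 0, 0, 0, 0, -0.06, -0.05, 0, 0, 0, 0, -0.09, -0.085, 0, 0, 0, 0, -0.098, -0.125, 0, 0, 0, 0, -0.098, -0.165, 0, 0, 0, 0, -0.098, -0.205, 0, 0, 0, 0, -0.098, -0.245, 0, 0, 0, 0, -0.098, -0.285, 0, 0, 0, 0, -0.098, -0.325, 0, 0, 0, 0, -0.098, -0.365, 0, 0, 0, 0, -0.098, -0.4, 0, 0, 0, 0, -0.098, -0.43, 0, 0, 0, 0, -0.098, -0.445, 0, 0, 0, 0, -0.098, -0.45, 0, 0, 0, 0, -0.098, -0.45, 0, 0, 0, 0, -0.098, -0.45, 0, 0, 0, 0]}}

```text
clock: 12.85
eef_pos: [375.1, -231.5, 243.2]
eef_rot: [-3.141, 0.0, 0.037]
wrist_force: [-0.1, -0.3, -3.9]
finger_gap: 47.8
finger_force: 40.0
```

Run:
```python
from h import *
s=manip.read_state(); print(s['clock'],s['eef_pos'],s['eef_rot'],s['wrist_force'])
def world(c,d):
    v,u=np.mgrid[0:400,0:640]
    A=att(c); r=np.stack([(u-c['cx'])/c['fx'],(v-c['cy'])/c['fy'],np.ones(u.shape)],-1)@A.T
    return np.array(c['origin'])+d[...,None]*r
def peg(p,d,c,tag):
    W=world(c,d); m=(W[...,0]>415)&(W[...,0]<545)&(abs(W[...,1]+230)<45)&(W[...,2]>145)&(W[...,2]<205)&(d>0)
    print(tag,m.sum())
    q=W[m]
    for a in range(420,540,8):
        k=(q[:,0]>=a)&(q[:,0]<a+8)
        if k.sum()>3: print(a+4,k.sum(),'y',np.percentile(q[k,1],[5,50,95]).round(1),'z',np.percentile(q[k,2],[50,95]).round(1))
    if m.sum()>30:
        f=np.polyfit(q[:,0],q[:,1],1); print('fit',f,'y at 470',np.polyval(f,470),'xrange',np.percentile(q[:,0],[0.5,1,99,99.5]))
p,d,c=snap('wrist','w4'); peg(p,d,c,'wrist')
p,d,c=snap('top','t4'); W=world(c,d)
im=cv2.imread('pics/w4.png'); im2=cv2.imread('pics/t4.png')[150:270,330:450]
cv2.imwrite('pics/v4.png',cv2.resize(im,None,fx=1.2,fy=1.2))
```

```text
12.85 [ 375.09809288 -231.52979735  243.17539244] [-3.14106499e+00  3.04489339e-04  3.68873295e-02] [-0.13589085 -0.26127794 -3.85264394]
wrist 1874
432 61 y [-240.5 -235.3 -230.7] z [183.8 186.7]
440 216 y [-242.  -235.3 -228.9] z [186.2 188. ]
448 180 y [-240.8 -235.3 -229.6] z [182.9 186.2]
456 171 y [-239.7 -234.3 -229.1] z [180.6 182.6]
464 174 y [-239.4 -233.7 -228.2] z [178.2 180.3]
472 169 y [-238.4 -233.1 -227.9] z [176.3 178.1]
480 172 y [-238.  -232.4 -226.9] z [174.1 176.2]
488 177 y [-237.8 -232.3 -226.6] z [172.1 174. ]
496 167 y [-236.8 -231.5 -226.3] z [169.6 171.8]
504 177 y [-236.5 -230.5 -225.3] z [167.9 169.6]
512 170 y [-235.6 -230.3 -225. ] z [165.5 167.5]
520 40 y [-234.5 -230.3 -226.3] z [163.8 165.4]
fit [ 6.91615259e-02 -2.65816464e+02] y at 470 -233.31054673870403 xrange [433.56206371 434.23619078 517.35772159 518.15088545]
```

View pics/v4.png

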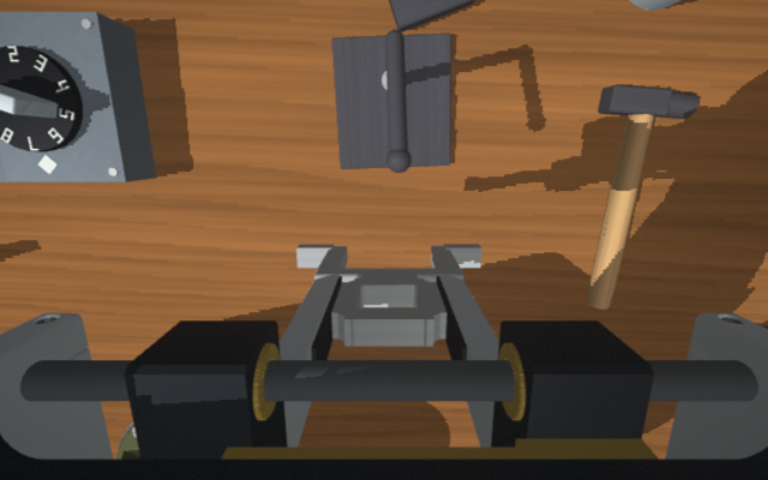

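The peg tip ball shows at view pixel (398,160), which is world (441,-235.3,180). The axis has yaw 4° and the shackle is held upright. I'll line up in front of the tip.

>>> {"op": "jog_arm", "data": {"plan": [0.005, -0.006, -0.01, 0, 0, 1.9, 0.01, -0.006, -0.03, 0, 0, 1.9, 0.02, -0.006, -0.05, 0, 0, 1.9, 0.025, -0.006, -0.065, 0, 0, 1.9, 0.025, -0.006, -0.076, 0, 0, 1.9, 0.025, -0.006, -0.081, 0, 0, 1.9, 0.025, -0.006, -0.081, 0, 0, 1.9, 0.025, -0.006, -0.081, 0, 0, 1.9]}}

```text
clock: 13.75
eef_pos: [400.2, -238.6, 163.2]
eef_rot: [3.141, -0.001, 0.069]
wrist_force: [0.4, -0.3, -3.9]
finger_gap: 47.8
finger_force: 40.0
```

Run:
```python
from h import *
s=manip.read_state(); print(s['clock'],s['eef_pos'],s['eef_rot'],s['wrist_force'])
p,d,c=snap('wrist','w5')
v,u=np.mgrid[0:400,0:640]
A=att(c); r=np.stack([(u-c['cx'])/c['fx'],(v-c['cy'])/c['fy'],np.ones(u.shape)],-1)@A.T
W=np.array(c['origin'])+d[...,None]*r
q=W[(abs(W[...,0]-441)<9)&(abs(W[...,1]+235)<25)&(W[...,2]>160)&(d>0)]; print('ball',q.min(0),q.max(0),np.percentile(q[:,1],[3,97]).mean())
m=(abs(W[...,0]-400)<10)&(abs(W[...,1]+238)<23)&(W[...,2]>198)&(W[...,2]<212)&(d>0); q=W[m]
print('eye top',m.sum(),q.mean(0),q.max(0),cv2.minAreaRect(q[:,:2].astype(np.float32)))
cv2.imwrite('pics/v5.png',cv2.resize(cv2.imread('pics/w5.png')[90:330,200:440],None,fx=2.4,fy=2.4))
```

```text
13.75 [ 400.16106876 -238.63469759  163.17426701] [ 3.14091274e+00 -7.93594175e-04  6.92653632e-02] [ 0.39610394 -0.31077694 -3.91667901]
ball [ 432.01338109 -243.22924014  177.37062388] [ 449.98617914 -210.00460319  284.8364869 ] -225.9830768305019
eye top 2519 [ 401.1410762  -237.75010788  203.43545653] [ 408.09031478 -215.00252589  211.84233338] ((400.2836608886719, -238.0202178955078), (13.7369384765625, 46.9460334777832), 5.040375709533691)
```

View pics/v5.png

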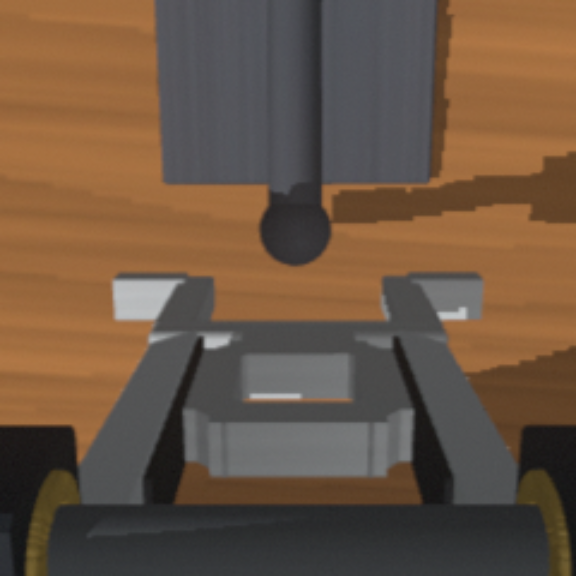

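Aligned: the ball is at view pixel (295,230) and the eye centre at column 298. I'll thread the eye along the peg.

>>> {"op": "jog_arm", "data": {"plan": [0.01, 0.0007, -0.001, 0, 0, 0, 0.02, 0.0014, -0.001, 0, 0, 0, 0.03, 0.0021, -0.001, 0, 0, 0, 0.04, 0.0028, -0.001, 0, 0, 0, 0.048, 0.0034, -0.0025, 0, 0, 0, 0.056, 0.0039, -0.005, 0, 0, 0, 0.064, 0.0045, -0.007, 0, 0, 0, 0.072, 0.005, -0.0095, 0, 0, 0, 0.08, 0.0056, -0.0115, 0, 0, 0, 0.088, 0.0062, -0.0137, 0, 0, 0, 0.088, 0.0062, -0.0137, 0, 0, 0, 0.088, 0.0062, -0.0137, 0, 0, 0]}}

```text
clock: 15.0
eef_pos: [488.0, -232.3, 148.6]
eef_rot: [-3.141, 0.0, 0.069]
wrist_force: [-0.4, 1.5, -3.7]
finger_gap: 48.1
finger_force: 40.0
```

Run:
```python
from h import *
s=manip.read_state(); print(s['eef_pos'],s['wrist_force'],s['moment'])
p,d,c=snap('wrist','w6')
cv2.imwrite('pics/v6.png',cv2.resize(cv2.imread('pics/w6.png')[90:330,200:440],None,fx=2.4,fy=2.4))
```

```text
[ 488.01300194 -232.28634354  148.58414075] [-0.38864111  1.52431623 -3.65919508] [-0.04011967  0.10667877  0.04795354]
```

View pics/v6.png

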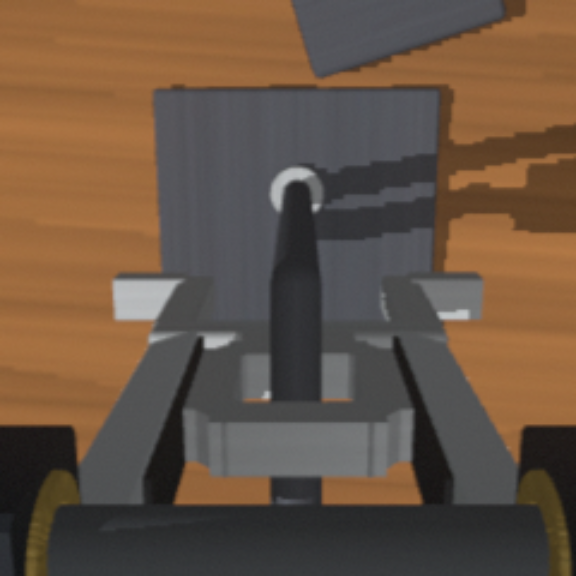

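The peg passes through the hole, running up at column 297. I'll lower gently until the peg takes the weight.

>>> {"op": "jog_arm", "data": {"plan": [0, 0, -0.002, 0, 0, 0, 0, 0, -0.004, 0, 0, 0, 0, 0, -0.005, 0, 0, 0, 0, 0, -0.006, 0, 0, 0, 0, 0, -0.0065, 0, 0, 0, 0, 0, -0.0065, 0, 0, 0, 0, 0, -0.0065, 0, 0, 0]}}

```text
clock: 15.75
eef_pos: [488.1, -232.4, 142.4]
eef_rot: [3.141, -0.0, 0.069]
wrist_force: [-0.8, 0.4, -2.4]
finger_gap: 48.2
finger_force: 40.0
```

>>> {"op": "jog_arm", "data": {"plan": [0, 0, -0.0005, 0, 0, 0, 0, 0, -0.001, 0, 0, 0, 0, 0, -0.0015, 0, 0, 0, 0, 0, -0.0015, 0, 0, 0]}}

```text
clock: 16.15
eef_pos: [488.5, -232.5, 141.7]
eef_rot: [3.141, -0.001, 0.069]
wrist_force: [-2.1, 1.2, 7.3]
finger_gap: 47.5
finger_force: 40.0
```

The peg carries it. Release gently.

>>> {"op": "jog_arm", "data": {"plan": [0, 0, 0.0005, 0, 0, 0, 0, 0, 0.0005, 0, 0, 0, 0, 0, 0.0005, 0, 0, 0], "force": 5}}

```text
clock: 16.45
eef_pos: [488.4, -232.7, 141.6]
eef_rot: [3.141, -0.001, 0.069]
wrist_force: [2.1, -2.8, 3.6]
finger_gap: 48.3
finger_force: 5.0
```

>>> {"op": "jog_arm", "data": {"plan": [0, 0, 0, 0, 0, 0, 0, 0, 0, 0, 0, 0, 0, 0, 0, 0, 0, 0, 0, 0, 0, 0, 0, 0, 0, 0, 0, 0, 0, 0, 0, 0, 0, 0, 0, 0, 0, 0, 0, 0, 0, 0, 0, 0, 0, 0, 0, 0, 0, 0, 0, 0, 0, 0, 0, 0, 0, 0, 0, 0], "claw": 0.075}}

```text
clock: 17.45
eef_pos: [488.1, -232.4, 141.3]
eef_rot: [3.142, -0.0, 0.069]
wrist_force: [0.7, -0.1, 0.8]
finger_gap: 75.2
finger_force: 0.0
```

Run:
```python
from h import *
s=manip.read_state(); print(s['eef_pos'],s['wrist_force'],s['moment'])
p,d,c=snap('wrist','w7')
cv2.imwrite('pics/v7.png',cv2.resize(cv2.imread('pics/w7.png')[90:330,200:440],None,fx=2.4,fy=2.4))
```

```text
[ 488.05846272 -232.36497687  141.28041507] [ 0.68662665 -0.06889063  0.83719864] [-0.00780387  0.12434927 -0.00129599]
```

View pics/v7.png

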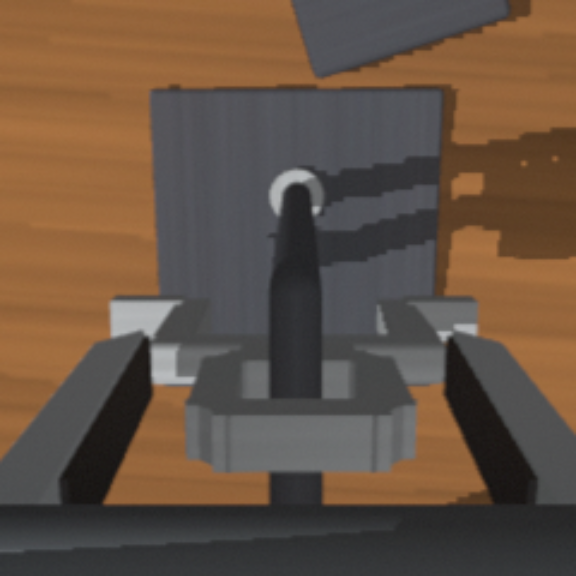

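The shackle hangs on the peg with the fingers clear on both sides. I'll retreat straight up and check that it is still.

>>> {"op": "jog_arm", "data": {"plan": [0, 0, 0.01, 0, 0, 0, 0, 0, 0.03, 0, 0, 0, 0, 0, 0.06, 0, 0, 0, 0, 0, 0.1, 0, 0, 0, 0, 0, 0.13, 0, 0, 0, 0, 0, 0.13, 0, 0, 0, 0, 0, 0.13, 0, 0, 0, 0, 0, 0.13, 0, 0, 0, 0, 0, 0.13, 0, 0, 0, 0, 0, 0.13, 0, 0, 0, 0, 0, 0.13, 0, 0, 0, 0, 0, 0.13, 0, 0, 0, 0, 0, 0.13, 0, 0, 0, 0, 0, 0.13, 0, 0, 0, 0, 0, 0.13, 0, 0, 0, 0, 0, 0.13, 0, 0, 0]}}

```text
clock: 19.1
eef_pos: [488.1, -232.3, 271.3]
eef_rot: [3.142, -0.0, 0.069]
wrist_force: [-0.6, -0.8, -0.6]
finger_gap: 75.1
finger_force: 0.0
```

Run:
```python
from h import *
F=[]
for i in range(8):
    p,d,c=snap('wrist','w8'); F.append(p.astype(int))
print([abs(F[i]-F[0]).mean().round(3) for i in range(8)])
v,u=np.mgrid[0:400,0:640]
A=att(c); r=np.stack([(u-c['cx'])/c['fx'],(v-c['cy'])/c['fy'],np.ones(u.shape)],-1)@A.T
W=np.array(c['origin'])+d[...,None]*r
m=(abs(W[...,0]-490)<30)&(abs(W[...,1]+232)<70)&(d>0)
for lo,hi in((176,200),(115,150),(65,100)):
    q=W[m&(W[...,2]>lo)&(W[...,2]<hi)&(abs(W[...,1]+232)>9)]; print(lo,len(q),q.mean(0) if len(q) else '',q.max(0) if len(q) else '')
cv2.imwrite('pics/v8.png',cv2.resize(cv2.imread('pics/w8.png')[60:300,180:460],None,fx=2.4,fy=2.4))
```

```text
[np.float64(0.0), np.float64(1.172), np.float64(1.176), np.float64(1.18), np.float64(1.179), np.float64(1.177), np.float64(1.183), np.float64(1.185)]
176 431 [ 489.86176345 -233.42555219  181.13913747] [ 496.98373756 -209.26342187  185.19328245]
115 435 [ 486.54873126 -231.53062898  130.58085185] [ 493.31342047 -192.09467655  149.89972399]
65 389 [ 480.59335386 -230.23000114   79.65413003] [ 489.31140342 -170.02351723   99.85077461]
```

View pics/v8.png

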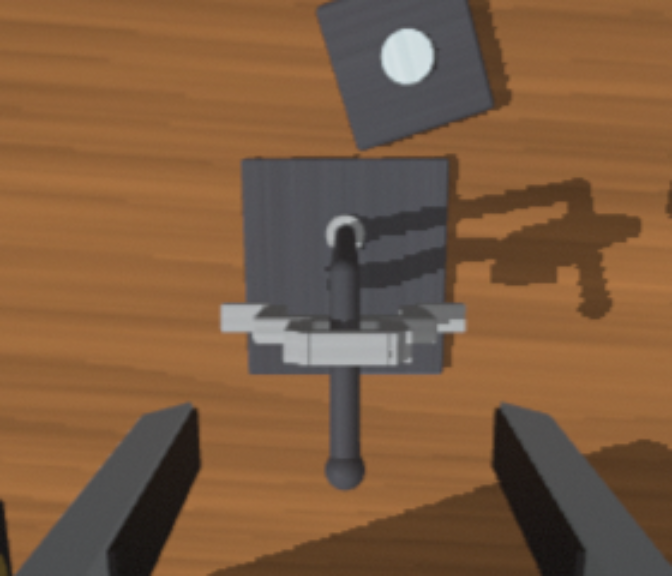

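The shackle hangs still on the peg at view pixel (345,345); frame differences are constant at the noise level. It is tilted about 0.1 rad, with the eye near stand x +16 mm and the robot clear.

```bash
python3 -c "
from cell import manip; print(manip.sign_off())"
```

```text
the job is handed in; nothing more can be done
None
```

I set the dials to 3 and 7, drew the shackle and hung it by its eye on the peg, where it hung still when I handed the job in at about 20 s; the hand-in gave no verdict.

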